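# Find the loaded sample case by its weight and stand it in the shaker

### The arm

A 6-joint arm with a two-finger parallel gripper is mounted at the origin on the work surface. World frame = base frame: x ahead of the robot, y to its left, z up, the work surface at z = 0. Lengths are in m, angles in rad, forces in N, time in s.
With the tool pointing down it reaches from about 0.3 to 0.875 m from the base axis. Payload 6.4 kg.
Tool frame: the origin (TCP) lies on the mounting face of the last link; the fingertips stand 173 mm ahead of it and the grasp point (between the pads) lies 155 mm ahead of it (ctrl.grip_point_offset is the distance from the TCP to the grasp point, in m); z points along the fingers, y is the line along which they close (so a half turn about z gives the same grasp; the last joint's range is limited). The gripper opens to 85 mm and grips with 20 to 120 N. Pads are 22 mm wide; open, the fingers measure 114 mm over their backs; the gripper's body (76 mm by 85 mm) begins 54 mm behind the grasp point. The pads swing forward as they close: fully open they stand 13 mm farther back than shut.
Start: joints at [-1.417, 0.181, 1.607, -0, 1.354, -0.206], TCP at [0.202, -0.538, 0.405] pointing down, gripper open.
Joint ranges: [-2.99, 2.99], [-0.89, 2.07], [0.3, 2.58], [-1.14, 4.28], [0, 2.63], [-3.12, 3.12]. Speed limits (rad/s): [2.57, 2.57, 3.01, 3.14, 3.14, 3.14].

### API

Orientations are given as a unit quaternion [w, x, y, z].
In Python, from bench import status, imaging, ctrl, models gives the robot as it stands.
- The arm moves only by the tool send_rows, never from a script. Its argument "commands" is a list that holds one entry, the list of rows, each a list of 6 numbers: the shift along the tool's x, y, z normalised to -1 to 1, where 1 is 3 cm, then the turn, a rotation vector about the tool's x, y, z normalised to -1 to 1, where 1 is 0.1 rad. A call has 1 to 8 rows; each row shifts and turns the commanded pose from where the row before left it, along the tool's axes as they then stand; what a row does not reach is not made up. A row lasts 1/12 s, in which the tool goes at most 41.7 mm and 7.16 degrees, less where a joint would pass 70% of its speed; a pose out of reach is approached as far as the arm can. A call with a number of a shift or a turn outside -1 to 1 is refused whole. A call with a gripper value outside its range is refused whole. "jaw" is the opening, from 0 (shut) to 1 (fully open), set as the call begins (left out, the last holds). The fingers move at their own pace and stop on an object; the grip force is fixed at half the most. Time passes only in rows, so rows that do not move let the fingers close. It gives the time, the measured TCP pose, the force, the opening and the grip force at its end, in the units of the state.
- status.get_obs(): the state, without advancing time (a new reading comes with each control period).
- imaging.camera(name): name is "side" or "top" or "wrist"; returns a dict with "image" (420x560x3 uint8, blue, green, red), "depth" (420x560 float32, m along the optical axis (not along the pixel's ray), 0 where there is no reading), "mtx" (3x3 intrinsics, pixels), "pose" (4x4, takes a point from camera to world coordinates). Camera axes: x right, y down, z forward; pixel columns grow to the right and rows downward; lengths in m; the calibration is good to about 2 mm. A picture is of the moment at which its call begins.
- ctrl.hand_in(): hands the job in; it is judged then, once.
Trained networks look in a picture, given as the dict that the camera call returned (one of the last four; its "shot" number tells which), for a name from the list of things; names that differ only in an ending like _2 or _b are one class to them, and where a whole thing is asked for, a point or a joint stands for the part that bears it (a point fixed in the world has none). Each returns a list of dicts, best first, with "confidence" (0 to 1); they miss things now and then, are a little off and sometimes report something else, mostly with a low value. They report only what shows in the picture. A call takes as long as a camera call. They do not tell look-alikes from the thing itself.
- models.recognise(picture, name): "centre" ([column, row] in pixels, amid what is visible of it).
- models.regions_of(picture, name): "region" (420x560 bool, what is visible of it) and "centre" ([column, row] in pixels, amid what is visible of it).
The state is a dict: "time_s": time; "q": joint angles; "dq": joint speeds; "joint_efforts": joint torques, N m; "eef_pos": TCP position; "eef_rot": TCP orientation; "wrist_force": force on the tool from outside, world axes, zero at the start; "torque": the same for the moment, N m; "opening": opening from 0.0 (shut) to 1.0 (fully open); "grasp_force": force on a finger pad.
Only numpy, scipy, OpenCV 4.12 (cv2) and the standard library are available. Lean on these libraries where they do the work, as an engineer would, in place of code of your own. Each camera call takes 0.05 s, during which the arm holds its last target. There are 200 camera calls.

### The job

Three of the four identical steel cases in the rack are empty and one is loaded: find the loaded one by lifting them, and leave the empty ones standing in their own stalls. Stand the loaded case on the grey mat and let go of it, then take hold of it the other way, across its sides, and lower it into the carrier on the shaker, keeping your grip until it rests on the carrier's floor; let go and leave it standing there. Keep the cases upright throughout and do not disturb the other glass and steel things on the bench.

Things in the scene. Friction and masses are not known exactly. Their poses are not given: they have to be found in the camera images.
- case_a_mid (a point): centre (half-way up) of one of four identical-looking closed steel cases, 60 x 40 x 80 mm high, flat lid, upright in the rack; x axis along the 60 mm length, y across the 40 mm width, z up; half a turn makes no difference. Three are empty (0.22 to 0.26 kg each), one is loaded (0.48 to 0.62 kg); neither letter nor place tells which
- case_b_mid (a point): centre (half-way up) of one of four identical-looking closed steel cases, 60 x 40 x 80 mm high, flat lid, upright in the rack; x axis along the 60 mm length, y across the 40 mm width, z up; half a turn makes no difference. Three are empty (0.22 to 0.26 kg each), one is loaded (0.48 to 0.62 kg); neither letter nor place tells which
- case_c_mid (a point): centre (half-way up) of one of four identical-looking closed steel cases, 60 x 40 x 80 mm high, flat lid, upright in the rack; x axis along the 60 mm length, y across the 40 mm width, z up; half a turn makes no difference. Three are empty (0.22 to 0.26 kg each), one is loaded (0.48 to 0.62 kg); neither letter nor place tells which
- case_d_mid (a point): centre (half-way up) of one of four identical-looking closed steel cases, 60 x 40 x 80 mm high, flat lid, upright in the rack; x axis along the 60 mm length, y across the 40 mm width, z up; half a turn makes no difference. Three are empty (0.22 to 0.26 kg each), one is loaded (0.48 to 0.62 kg); neither letter nor place tells which
- rack: fixed white rack, origin at the centre of its underside: four stalls along its y, 49 mm apart, one case in each, length along the rack's x. Floor 6 mm thick (case centres 46 mm above the bench). Walls 3 mm thick, 46 mm long, rise 74 mm above the floor, 3 mm clear of each case side: no room for fingers between cases; case ends (60 mm apart) stand out 7 mm and are free to grip
- mat_top (a point): centre of the top face of a fixed flat grey mat 120 x 120 x 3 mm on the bench, clear all round: room to stand one case and take hold of it another way; a case standing on it has its centre 43 mm above the bench
- carrier_floor (a point): centre of the floor of the steel carrier on the shaker, 60 mm above the bench; z up, y along the carrier's length. Two upright end plates (46 mm wide, 86 mm high) stand across y, 68 mm apart inside; two lips 8 mm high are 48 mm apart inside across x. A case fits upright, its 60 mm length along y either way round, 4 mm free on every side, its centre 40 mm above this floor
- shaker: small fixed white platform shaker, 180 x 140 mm, that bears the carrier above its middle; origin at the centre of its underside, axes as the carrier's. The end plates stand 6 mm higher than a case and leave no room for fingers at its ends; its long sides (40 mm apart) stay open above the lips
- reagent_mid (a point): bystander: closed glass reagent jar, 64 mm across, 100 mm high, standing on the bench; point on its axis 50 mm up
- beaker_mid (a point): bystander: open glass beaker 72 mm across, 85 mm high; point on its axis half-way up
- cell_mid (a point): bystander: capped round steel cell, 62 mm across the cap, 105 mm high; point on its axis half-way up
Things that resemble listed ones, but are neither listed nor needed, are in the scene too. Leave any brown, orange or turquoise look-alike of the part that bears case_a_mid alone.

How it is judged:
By the outcome, as a careful person would: the job done as asked, in the order asked, and still so for the second after the job is handed in, with the robot touching nothing.
It also fails if it takes over 72 s, if anything falls off the work surface, if the arm or the gripper's body presses on something with over 40 N, if the wrist force passes 120 N, or if a joint passes its speed limit or range.

## Working session

There is one attempt and no reset: what is moved stays moved. The work goes in short steps, Python scripts to look and compute and a tool call to move; the robot and the scene stay as the last step left them, time stands still between calls to the robot, and variables do not carry over. Pictures are saved under pics/ and viewed, at most 10 in all, crops included, and the job is handed in when it is done.

Besides the shell and the picture viewer there is one more tool, called as name([rows], argument=value, ...), one row to a line, values as JSON. send_rows: Moves the arm, as the interface text tells. Its arguments: {"type":"object","properties":{"commands":{"type":"array"},"jaw":{"type":"number"}},"required":["commands"]}

```bash
mkdir -p pics; ls
cat > h.py <<'E'
import numpy as np, cv2
from bench import status, imaging, ctrl, models
from scipy.spatial.transform import Rotation as R
def world(p,u,v,d=None):
    d=p["depth"][int(round(v)),int(round(u))] if d is None else d
    c=np.linalg.inv(p["mtx"])@np.array([u,v,1])*d
    return p["pose"][:3,:3]@c+p["pose"][:3,3]
def cloud(p):
    h,w=p["depth"].shape;u,v=np.meshgrid(np.arange(w),np.arange(h));d=p["depth"]
    c=np.stack([(u-p["mtx"][0,2])/p["mtx"][0,0]*d,(v-p["mtx"][1,2])/p["mtx"][1,1]*d,d],-1)
    return c@p["pose"][:3,:3].T+p["pose"][:3,3]
E
python3 - <<'E'
from h import *
np.set_printoptions(precision=4,suppress=True)
o=status.get_obs();print(o)
ps={}
for n in("top","side"):
    p=imaging.camera(n);cv2.imwrite(f"pics/{n}0.png",p["image"]);ps[n]=p
    print(n,p["pose"])
    for k in("case_a_mid","rack","mat_top","carrier_floor","shaker","reagent_mid","beaker_mid","cell_mid"):
        for r in models.regions_of(p,k)[:6]:
            W=cloud(p)[r["region"]&(p["depth"]>0)]
            print(k,round(r["confidence"],2),r["centre"],np.median(W,0) if len(W) else None, W[:,2].max() if len(W) else None, len(W))
E
```

```text
pics
{'time_s': 0.0, 'q': array([-1.4173,  0.1816,  1.608 , -0.    ,  1.3538, -0.2063]), 'dq': array([-0.    ,  0.0001, -0.0004, -0.0011, -0.0012,  0.0002]), 'joint_efforts': array([ -0.002 , -44.4871, -35.134 ,  -0.0003,   0.009 ,   0.    ]), 'eef_pos': array([ 0.2024, -0.5379,  0.4038]), 'eef_rot': array([-0.0009,  0.9839,  0.1789,  0.    ]), 'wrist_force': array([-0.2663,  0.0501,  0.4727]), 'torque': array([ 0.0534,  0.0156, -0.0203]), 'grasp_force': 0.0, 'opening': 1.004373014216405}
top [[ 0.0057 -0.9964  0.0847  0.4164]
 [-0.9999 -0.0044  0.0162  0.0507]
 [-0.0158 -0.0848 -0.9963  1.3336]
 [ 0.      0.      0.      1.    ]]
case_a_mid 0.94 [199.1, 273.6] [0.377  0.2405 0.0811] 0.08893350578675707 500
case_a_mid 0.94 [258.0, 262.7] [0.395  0.0954 0.082 ] 0.08829039035266151 376
case_a_mid 0.91 [205.7, 224.7] [0.5    0.2321 0.0878] 0.09545641875639754 439
case_a_mid 0.82 [193.0, 169.4] [0.6287 0.2632 0.0803] 0.08989998792161735 569
case_a_mid 0.72 [152.8, 291.2] [0.3371 0.3563 0.0808] 0.08991114112762344 517
rack 0.78 [202.1, 237.5] [0.4762 0.253  0.0079] 0.09104947637936855 103
[... 1411 characters left out ...]
14.0, 200.8] [ 0.5206 -0.052   0.0031] 0.008997310906851741 1675
mat_top 0.25 [277.3, 140.4] [ 0.7002 -0.1176  0.0577] 0.0904282070609963 830
carrier_floor 0.75 [367.4, 135.8] [ 0.5276 -0.264   0.0568] 0.4269533336698942 3413
carrier_floor 0.59 [267.3, 248.0] [0.4759 0.1932 0.0839] 0.091641448941855 800
carrier_floor 0.54 [276.9, 139.0] [ 0.7001 -0.1175  0.0584] 0.0904282070609963 830
shaker 0.58 [368.5, 137.9] [ 0.5273 -0.2641  0.057 ] 0.4269533336698942 3348
reagent_mid 0.81 [199.9, 194.8] [0.7096 0.159  0.0726] 0.10495171628221311 1034
beaker_mid 0.83 [277.3, 139.5] [ 0.6999 -0.1178  0.0584] 0.0904282070609963 850
cell_mid 0.89 [143.6, 289.5] [0.6114 0.4295 0.0974] 0.1099028177290301 1357
```

Run:
```python
import cv2
a=cv2.imread("pics/top0.png")
b=cv2.resize(a[90:330,100:500],None,fx=2,fy=2,interpolation=cv2.INTER_CUBIC);cv2.imwrite("pics/top0c.png",b)
```

```text
(no output)
```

View pics/top0c.png

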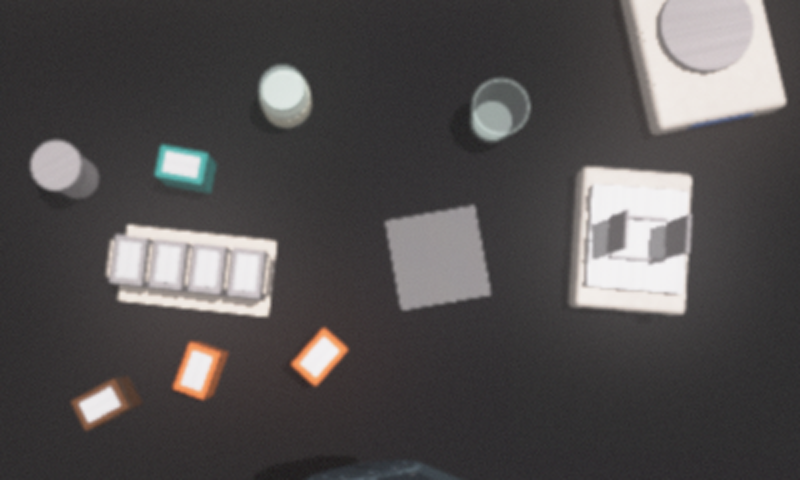

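View pics/side0.png

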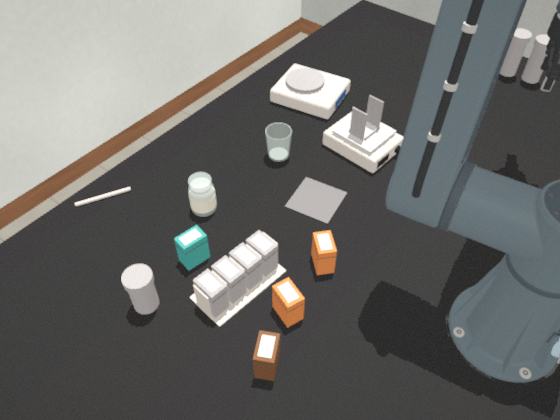

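The top view shows the four steel cases at full-image px (164,220), (183,222), (203,224) and (223,226). The mat is at (318,219) and the carrier at (420,210). The orange, brown and turquoise boxes are decoys. In the side view all the cases stand upright.

```bash
cat >> h.py <<'E'
def ray(p,u,v,z):
    a=world(p,u,v,1.0);c=p["pose"][:3,3];return c+(a-c)*(z-c[2])/(a[2]-c[2])
def tool():
    o=status.get_obs();q=o["eef_rot"];M=R.from_quat([q[1],q[2],q[3],q[0]]).as_matrix();return o,M
def plan(xy,yaw,z,frm=None):
    """units to go in tool axes: xyz in 3cm units, turn about tool z in .1rad; yaw = angle of tool x"""
    o,M=tool();d=np.array([*xy,z])-o["eef_pos"];y0=np.arctan2(M[1,0],M[0,0])
    t=-(yaw-y0);t=(t+np.pi)%(2*np.pi)-np.pi
    tilt=M.T@np.array([0,0,-1])
    print("pos",o["eef_pos"].round(4),"yaw",round(y0,4),"tilt",tilt[:2].round(4),"f",o["wrist_force"].round(2),"open",round(o["opening"],3),"t",o["time_s"])
    M1=R.from_euler("z",yaw).as_matrix()@np.diag([1,-1,-1])
    print("units before-turn axes",(M.T@d/.03).round(2),"after-turn axes",(M1.T@d/.03).round(2),"turn",round(t/.1,2),"q",o["q"].round(2))
E
python3 - <<'E'
from h import *
np.set_printoptions(precision=4,suppress=True)
p=imaging.camera("top")
c=np.array([ray(p,100+u/2,90+v/2,.086) for u,v in((128,261),(167,265),(207,268),(246,272))]);print(c)
m=c.mean(0);d=c[0]-c[3];yaw=np.arctan2(d[1],d[0])-np.pi/2;print(m,yaw)
print("mat",ray(p,318.5,219,.003),"car",ray(p,420,210,.146))
w=imaging.camera("wrist");o,M=tool()
print("cam in tool",M.T@(w["pose"][:3,3]-o["eef_pos"]),M.T@w["pose"][:3,:3],w["mtx"])
plan(m[:2],np.pi/2+yaw,.405)
E
```

```text
[[0.5109 0.3321 0.086 ]
 [0.5062 0.2835 0.086 ]
 [0.5027 0.2337 0.086 ]
 [0.4979 0.1853 0.086 ]]
[0.5044 0.2586 0.086 ] -0.0882171382208905
mat [ 0.523  -0.0574  0.003 ] car [ 0.5338 -0.2836  0.146 ]
cam in tool [0.085  0.0004 0.031 ] [[ 0.0004 -0.9455 -0.3256]
 [ 1.     -0.0001  0.0012]
 [-0.0012 -0.3256  0.9455]] [[349.2509   0.     274.0706]
 [  0.     349.2509 217.7333]
 [  0.       0.       1.    ]]
pos [ 0.2025 -0.5382  0.4047] yaw 0.3598 tilt [-0.      0.0001] f [-0.05 -0.01 -0.16] open 1.003 t 1.0
units before-turn axes [ 18.77 -21.32  -0.01] after-turn axes [27.34  7.69 -0.01] turn -11.23 q [-1.42  0.18  1.61 -0.    1.35 -0.21]
```

send_rows([
  [[0.67, -0.76, 0, 0, 0, 0], [0.67, -0.76, 0, 0, 0, 0], [0.67, -0.76, 0, 0, 0, 0], [0.67, -0.76, 0, 0, 0, 0], [0.67, -0.76, 0, 0, 0, 0], [0.67, -0.76, 0, 0, 0, 0], [0.67, -0.76, 0, 0, 0, 0], [0.67, -0.76, 0, 0, 0, 0]],
])

```text
time_s: 1.67
eef_pos: [0.289, -0.3094, 0.4048]
eef_rot: [0.0, 0.984, 0.179, 0.0]
wrist_force: [0.6, -0.1, -0.1]
opening: 0.996
grasp_force: 0.0
```

send_rows([
  [[0.67, -0.76, 0, 0, 0, 0], [0.67, -0.76, 0, 0, 0, 0], [0.67, -0.76, 0, 0, 0, 0], [0.67, -0.76, 0, 0, 0, 0], [0.67, -0.76, 0, 0, 0, 0], [0.67, -0.76, 0, 0, 0, 0], [0.67, -0.76, 0, 0, 0, 0], [0.67, -0.76, 0, 0, 0, 0]],
])

```text
time_s: 2.33
eef_pos: [0.3752, -0.082, 0.405]
eef_rot: [0.0, 0.984, 0.179, 0.0]
wrist_force: [1.3, 0.5, -0.6]
opening: 0.999
grasp_force: 0.0
```

send_rows([
  [[0.67, -0.76, 0, 0, 0, 0], [0.67, -0.76, 0, 0, 0, 0], [0.67, -0.76, 0, 0, 0, 0], [0.67, -0.76, 0, 0, 0, 0], [0.67, -0.76, 0, 0, 0, 0], [0.67, -0.76, 0, 0, 0, 0], [0.67, -0.76, 0, 0, 0, 0], [0.67, -0.76, 0, 0, 0, 0]],
])

```text
time_s: 3.0
eef_pos: [0.4616, 0.1455, 0.4049]
eef_rot: [0.0, 0.984, 0.179, 0.0]
wrist_force: [0.8, -0.2, -0.6]
opening: 0.994
grasp_force: 0.0
```

send_rows([
  [[0.67, -0.76, 0, 0, 0, -1], [0, 0, 0, 0, 0, -1], [0, 0, 0, 0, 0, -1], [0, 0, 0, 0, 0, -1], [0, 0, 0, 0, 0, -1], [0, 0, 0, 0, 0, -1], [0, 0, 0, 0, 0, -1], [0, 0, 0, 0, 0, -1]],
])

```text
time_s: 3.67
eef_pos: [0.4721, 0.1723, 0.4047]
eef_rot: [0.0, 0.835, 0.55, 0.0]
wrist_force: [-0.8, -0.2, -0.3]
opening: 1.002
grasp_force: 0.0
```

send_rows([
  [[1, 0, 0, 0, 0, -1], [1, 0, 0, 0, 0, -1], [1, 0, 0, 0, 0, -1], [0, 0, 0, 0, 0, -0.23], [0, 0, 0, 0, 0, 0]],
])

```text
time_s: 4.08
eef_pos: [0.4995, 0.2588, 0.4044]
eef_rot: [-0.0, 0.737, 0.676, -0.0]
wrist_force: [0.3, 0.2, -0.5]
opening: 1.002
grasp_force: 0.0
```

Run:
```python
from h import *
np.set_printoptions(precision=4,suppress=True)
plan((.5044,.2586),np.pi/2-.088,.405)
w=imaging.camera("wrist");cv2.imwrite("pics/w1.png",w["image"])
for k in("case_a_mid","rack"):
    for r in models.regions_of(w,k)[:7]:
        W=cloud(w)[r["region"]&(w["depth"]>0)];top=W[np.abs(W[:,2]-.086)<.005]
        print(k,round(r["confidence"],2),r["centre"],np.median(W[:,2]),len(top))
        if len(top)>100:
            b=cv2.minAreaRect((top[:,:2]*1000).astype(np.float32));print("   ",np.round(b[0],1),np.round(b[1],1),b[2],np.median(top[:,2]))
```

```text
pos [0.4995 0.2588 0.4044] yaw 1.4857 tilt [0.0003 0.0004] f [ 0.27  0.23 -0.51] open 1.002 t 4.0833
units before-turn axes [ 0.01  0.16 -0.02] after-turn axes [ 0.01  0.16 -0.02] turn 0.03 q [ 0.27  0.15  1.64 -0.    1.35  0.35]
case_a_mid 0.96 [416.2, 162.9] 0.07938986085871147 368
    [633.1 272. ] [58.9 39.3] 78.71867370605469 0.08127050630107108
case_a_mid 0.95 [277.7, 221.5] 0.08593158585115629 2962
    [503.9 236.6] [40.4 59.8] 84.15921783447266 0.08602370747377586
case_a_mid 0.95 [71.7, 86.8] 0.07880709740686542 310
    [336.5 365.4] [39.2 59.7] 30.519014358520508 0.08129690311280927
case_a_mid 0.87 [146.6, 211.4] 0.07902865823153044 245
    [378.1 248.2] [38.1 58.2] 69.25299072265625 0.08122531061308202
case_a_mid 0.58 [197.8, 335.2] 0.06775936968515278 186
    [399.   96.8] [36.  51.6] 47.52450180053711 0.08124887135456949
rack 0.79 [267.1, 140.8] 0.006009780566921807 122
    [506.6 263.1] [193.   60.1] 84.35037994384766 0.08538362889485018
rack 0.64 [313.2, 385.2] 0.002995893273897987 0
```

View pics/w1.png

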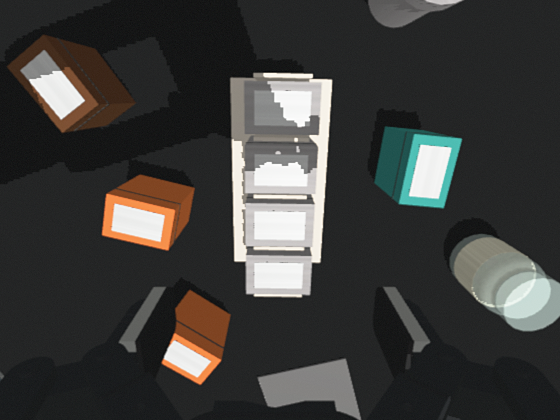

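The wrist view shows the four steel cases at px (282,107), (280,167), (279,222) and (278,275). The lookalikes are clear of them.

Run:
```python
from h import *
np.set_printoptions(precision=4,suppress=True)
w=imaging.camera("wrist");C=cloud(w)
m=(np.abs(C[...,2]-.086)<.003)&(C[...,0]>.44)&(C[...,0]<.58)&(C[...,1]>.14)&(C[...,1]<.38)&(w["depth"]>0)
n,l,s,_=cv2.connectedComponentsWithStats(cv2.erode(m.astype(np.uint8),np.ones((2,2))),connectivity=4)
for i in range(1,n):
    if s[i,4]>300:
        P=C[l==i];b=cv2.minAreaRect((P[:,:2]*1000).astype(np.float32));print(s[i],np.round(b[0],1),np.round(b[1],1),round(b[2],1),P[:,2].mean())
```

```text
[ 245   79   77   54 3904] [513.9 333.4] [39.2 59.2] 84.1 0.08601436297695585
[ 246  144   73   48 3328] [509.  284.6] [39.9 59.2] 84.2 0.08601688143999318
[ 247  201   68   44 2839] [504.2 236. ] [40.5 58.9] 84.0 0.08607803164507766
[ 247  253   66   40 2448] [499.1 187.4] [40.6 59.3] 83.7 0.08612654891237635
```

send_rows([
  [[0, 0, 0, 0, 0, 0.2], [-0.79, 0.08, 0.6, 0, 0, 0], [-0.79, 0.08, 0.6, 0, 0, 0], [-0.79, 0.08, 0.6, 0, 0, 0], [0, 0, 0.9, 0, 0, 0], [0, 0, 0.9, 0, 0, 0], [0, 0, 0, 0, 0, 0]],
])

```text
time_s: 4.87
eef_pos: [0.4968, 0.1846, 0.2918]
eef_rot: [-0.002, 0.745, 0.667, -0.004]
wrist_force: [-0.3, -0.5, -0.4]
opening: 1.0
grasp_force: 0.0
```

Run:
```python
from h import *
plan((.4991,.1874),1.466,.21)
w=imaging.camera("wrist");C=cloud(w)
m=(np.abs(C[...,2]-.086)<.004)&(C[...,0]>.44)&(C[...,0]<.58)&(C[...,1]>.14)&(C[...,1]<.38)&(w["depth"]>0)
n,l,s,_=cv2.connectedComponentsWithStats(cv2.erode(m.astype(np.uint8),np.ones((2,2))),connectivity=4)
for i in range(1,n):
    if s[i,4]>300:
        P=C[l==i];b=cv2.minAreaRect((P[:,:2]*1000).astype(np.float32));print(s[i],np.round(b[0],1),np.round(b[1],1),round(b[2],1),P[:,2].mean())
```

```text
pos [0.4968 0.1846 0.2918] yaw 1.4593 tilt [0.0022 0.0086] f [-0.32 -0.5  -0.37] open 1.0 t 4.8667
units before-turn axes [0.11 0.09 2.73] after-turn axes [0.1  0.07 2.73] turn -0.07 q [ 0.13  0.22  1.81 -0.    1.12  0.24]
[  209     7   136    97 12205] [508.7 284.9] [39.8 60. ] 84.2 0.08597437361408491
[ 216  123  123   80 9139] [503.6 236.1] [40.  59.8] 84.0 0.08601521477588163
[ 222  216  112   69 7243] [498.7 187.6] [40.9 59.7] 84.2 0.0860449253052273
```

send_rows([
  [[0, 0, 0.7, 0, 0, 0], [0, 0, 0.8, 0, 0, 0], [0, 0, 0.7, 0, 0, 0], [0, 0, 0.5, 0, 0, 0], [0, 0, 0, 0, 0, 0], [0, 0, 0, 0, 0, 0]],
])

```text
time_s: 5.42
eef_pos: [0.4996, 0.1863, 0.2169]
eef_rot: [0.0, 0.744, 0.668, 0.0]
wrist_force: [-0.6, 1.5, 0.4]
opening: 0.997
grasp_force: 0.0
```

send_rows([
  [[0, 0, 0, 0, 0, 0], [0, 0, 0, 0, 0, 0], [0, 0, 0, 0, 0, 0], [0, 0, 0, 0, 0, 0], [0, 0, 0, 0, 0, 0], [0, 0, 0, 0, 0, 0]],
], jaw=0)

```text
time_s: 5.92
eef_pos: [0.5, 0.1864, 0.2179]
eef_rot: [0.001, 0.744, 0.668, 0.001]
wrist_force: [-1.4, -0.3, 6.4]
opening: 0.695
grasp_force: 65.7
```

Run:
```python
from h import *
plan((.4988,.1875),1.466,.21)
print(status.get_obs()["grasp_force"])
```

```text
pos [0.5    0.1864 0.2179] yaw 1.4629 tilt [-0.0009 -0.0031] f [-1.42 -0.26  6.41] open 0.695 t 5.9167
units before-turn axes [ 0.03 -0.04  0.26] after-turn axes [ 0.03 -0.04  0.26] turn -0.03 q [0.13 0.34 1.84 0.   0.96 0.24]
65.73875606060028
```

send_rows([
  [[0, 0, -0.3, 0, 0, 0], [0, 0, -0.3, 0, 0, 0], [0, 0, -0.3, 0, 0, 0], [0, 0, 0, 0, 0, 0], [0, 0, 0, 0, 0, 0], [0, 0, 0, 0, 0, 0], [0, 0, 0, 0, 0, 0]],
])

```text
time_s: 6.5
eef_pos: [0.4988, 0.1861, 0.2423]
eef_rot: [-0.0, 0.744, 0.668, -0.0]
wrist_force: [-0.3, -0.9, -2.1]
opening: 0.694
grasp_force: 65.2
```

Run:
```python
from h import *
for i in range(4):
    p=imaging.camera("wrist");o=status.get_obs();print(o["wrist_force"].round(2),o["torque"].round(3))
plan((.5,.1864),1.466,.217)
```

```text
[ 0.89 -0.55 -2.66] [-0.04   0.023  0.027]
[-0.13  0.26 -2.4 ] [ 0.004  0.029 -0.045]
[-0.05  0.46 -1.81] [-0.027  0.004 -0.011]
[-0.34  0.57 -3.01] [-0.04   0.063  0.029]
pos [0.4989 0.1861 0.2423] yaw 1.4628 tilt [0.0002 0.0008] f [-0.34  0.57 -3.01] open 0.698 t 6.7
units before-turn axes [0.01 0.04 0.84] after-turn axes [0.01 0.04 0.84] turn -0.03 q [ 0.13  0.3   1.83 -0.    1.01  0.24]
```

Case 4 weighs about 2.4 N, so it is empty. I'll put it back and slide along to the next one.

send_rows([
  [[0, 0, 0.3, 0, 0, 0], [0, 0, 0.3, 0, 0, 0], [0, 0, 0.25, 0, 0, 0], [0, 0, 0.05, 0, 0, 0], [0, 0, 0, 0, 0, 0]],
])

```text
time_s: 7.12
eef_pos: [0.4991, 0.1863, 0.2171]
eef_rot: [-0.0, 0.744, 0.668, -0.001]
wrist_force: [-10.2, -2.3, 22.7]
opening: 0.694
grasp_force: 69.5
```

send_rows([
  [[0, 0, 0, 0, 0, 0], [0, 0, 0, 0, 0, 0], [0, 0, 0, 0, 0, 0], [0, 0, 0, 0, 0, 0], [0, 0, 0, 0, 0, 0], [0, 0, 0, 0, 0, 0]],
], jaw=1)

```text
time_s: 7.62
eef_pos: [0.499, 0.1861, 0.2154]
eef_rot: [-0.0, 0.744, 0.668, -0.0]
wrist_force: [0.3, -0.7, 0.8]
opening: 1.001
grasp_force: 0.0
```

Run:
```python
from h import *
plan((.504,.2362),1.466,.216)
```

```text
pos [0.499  0.1861 0.2154] yaw 1.4627 tilt [0.0001 0.0005] f [ 0.28 -0.72  0.81] open 1.001 t 7.6167
units before-turn axes [ 1.68 -0.01 -0.02] after-turn axes [ 1.68 -0.01 -0.02] turn -0.03 q [0.13 0.34 1.84 0.   0.96 0.24]
```

send_rows([
  [[0.5, 0, 0, 0, 0, 0], [0.6, 0, 0, 0, 0, 0], [0.58, 0, 0, 0, 0, 0], [0, 0, 0, 0, 0, 0], [0, 0, 0, 0, 0, 0]],
])

```text
time_s: 8.03
eef_pos: [0.5043, 0.2368, 0.2155]
eef_rot: [0.0, 0.744, 0.669, -0.0]
wrist_force: [0.3, -0.4, 0.0]
opening: 0.998
grasp_force: 0.0
```

send_rows([
  [[0, 0, 0, 0, 0, 0], [0, 0, 0, 0, 0, 0], [0, 0, 0, 0, 0, 0], [0, 0, 0, 0, 0, 0], [0, 0, 0, 0, 0, 0]],
], jaw=0)

```text
time_s: 8.45
eef_pos: [0.5043, 0.2357, 0.2156]
eef_rot: [-0.0, 0.744, 0.668, -0.0]
wrist_force: [-1.9, -0.3, 2.2]
opening: 0.695
grasp_force: 66.7
```

send_rows([
  [[0, 0, -0.3, 0, 0, 0], [0, 0, -0.3, 0, 0, 0], [0, 0, -0.3, 0, 0, 0], [0, 0, 0, 0, 0, 0], [0, 0, 0, 0, 0, 0], [0, 0, 0, 0, 0, 0], [0, 0, 0, 0, 0, 0]],
])

```text
time_s: 9.03
eef_pos: [0.5042, 0.2362, 0.2423]
eef_rot: [-0.0, 0.744, 0.668, -0.0]
wrist_force: [-0.4, 0.2, -6.0]
opening: 0.697
grasp_force: 66.7
```

Run:
```python
from h import *
for i in range(3):
    p=imaging.camera("wrist");o=status.get_obs();print(o["wrist_force"].round(2),o["grasp_force"])
plan((.509,.2848),1.466,.216)
```

```text
[-0.69 -0.94 -4.67] 66.65693610906601
[-0.89 -0.44 -6.05] 66.65598034858704
[-0.61  0.12 -5.05] 66.6537894308567
pos [0.5043 0.2362 0.2422] yaw 1.4628 tilt [0.0003 0.0009] f [-0.61  0.12 -5.05] open 0.694 t 9.1833
units before-turn axes [ 1.63 -0.02  0.87] after-turn axes [ 1.63 -0.01  0.87] turn -0.03 q [ 0.22  0.34  1.77 -0.    1.03  0.33]
```

Case 3 reads about 5.3 N, so it is the loaded one. I'll lift it clear and carry it to above the mat.

send_rows([
  [[0, 0, -0.4, 0, 0, 0], [0, 0, -0.7, 0, 0, 0], [0, 0, -0.8, 0, 0, 0], [0, 0, -0.8, 0, 0, 0], [0, 0, -0.8, 0, 0, 0], [0, 0, -0.5, 0, 0, 0], [0, 0, 0, 0, 0, 0]],
])

```text
time_s: 9.77
eef_pos: [0.5057, 0.2366, 0.3678]
eef_rot: [0.002, 0.744, 0.668, 0.004]
wrist_force: [1.8, 0.5, -5.3]
opening: 0.697
grasp_force: 67.1
```

send_rows([
  [[-0.4, 0.1, 0, 0, 0, 0], [-0.7, 0.1, 0, 0, 0, 0], [-0.9, 0.15, 0, 0, 0, 0], [-0.9, 0.15, 0, 0, 0, 0], [-0.9, 0.15, 0, 0, 0, 0], [-0.9, 0.15, 0, 0, 0, 0], [-0.9, 0.15, 0, 0, 0, 0], [-0.9, 0.15, 0, 0, 0, 0]],
])

```text
time_s: 10.43
eef_pos: [0.5154, 0.0371, 0.3611]
eef_rot: [-0.001, 0.744, 0.668, -0.001]
wrist_force: [0.1, -0.5, -5.3]
opening: 0.698
grasp_force: 69.3
```

send_rows([
  [[-0.9, 0.15, 0, 0, 0, 0], [-0.9, 0.15, 0, 0, 0, 0], [-0.7, 0.15, 0, 0, 0, 0], [-0.4, 0.1, 0, 0, 0, 0], [-0.26, 0.1, 0, 0, 0, 0], [0, 0, 0, 0, 0, 0], [0, 0, 0, 0, 0, 0]],
])

```text
time_s: 11.02
eef_pos: [0.5253, -0.0571, 0.3621]
eef_rot: [-0.001, 0.744, 0.668, -0.0]
wrist_force: [-0.2, 0.3, -7.5]
opening: 0.694
grasp_force: 69.3
```

Run:
```python
from h import *
np.set_printoptions(precision=4,suppress=True)
w=imaging.camera("wrist");t=imaging.camera("top")
for p in(w,t):
    for k in("mat_top","carrier_floor"):
      for r in models.regions_of(p,k)[:2]:
        W=cloud(p)[r["region"]&(p["depth"]>0)]
        if len(W): print(k,round(r["confidence"],2),r["centre"],np.median(W,0),W.min(0),W.max(0))
C=cloud(w);m=(abs(C[...,0]-.523)<.1)&(abs(C[...,1]+.057)<.1)&(abs(C[...,2]-.003)<.01)&(w["image"].mean(-1)>90)&(w["depth"]>0)
P=C[m];print(len(P));b=cv2.minAreaRect((P[:,:2]*1000).astype(np.float32));print(b,np.median(P[:,2]))
plan((.523,-.0574),1.463,.2155-.003)
cv2.imwrite("pics/w2.png",w["image"])
```

```text
mat_top 0.94 [272.5, 172.4] [ 0.5295 -0.0405  0.0027] [ 0.4564 -0.1072 -0.002 ] [0.5943 0.0128 0.1533]
carrier_floor 0.57 [286.4, 397.9] [ 0.5195 -0.2622  0.06  ] [ 0.4585 -0.2738  0.0403] [ 0.5771 -0.0414  0.271 ]
mat_top 0.71 [311.9, 228.6] [ 0.4938 -0.0427  0.0046] [ 0.4451 -0.1243 -0.0031] [0.5737 0.0144 0.5862]
carrier_floor 0.94 [416.8, 213.5] [ 0.5389 -0.2975  0.0599] [ 0.4424 -0.3781  0.0027] [ 0.6435 -0.227   0.1527]
12564
((514.0589599609375, -67.81958770751953), (166.63922119140625, 175.31822204589844), 87.92300415039062) 0.0027024719779568107
pos [ 0.5254 -0.0566  0.3627] yaw 1.4642 tilt [-0.0001  0.    ] f [-0.07 -0.09 -5.63] open 0.698 t 11.3167
units before-turn axes [-0.04 -0.08  5.01] after-turn axes [-0.04 -0.08  5.01] turn 0.01 q [-0.33  0.12  1.77  0.    1.26 -0.23]
```

View pics/w2.png

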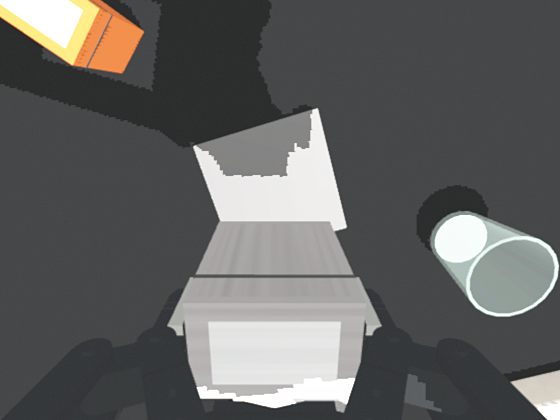

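The case hangs above the mat. The mat's far corners are at px (193,145), (318,108) and (347,228), and it measures 2.7 mm high. I'll lower the case onto it.

send_rows([
  [[0, 0, 0.5, 0, 0, 0], [0, 0, 0.9, 0, 0, 0], [0, 0, 0.9, 0, 0, 0], [0, 0, 0.9, 0, 0, 0], [0, 0, 0.7, 0, 0, 0], [0, 0, 0.5, 0, 0, 0], [0, 0, 0.3, 0, 0, 0], [0, 0, 0, 0, 0, 0]],
])

```text
time_s: 11.98
eef_pos: [0.5246, -0.0569, 0.2197]
eef_rot: [-0.002, 0.744, 0.668, -0.001]
wrist_force: [-0.9, -1.0, -6.1]
opening: 0.694
grasp_force: 69.2
```

send_rows([
  [[0, 0, 0.1, 0, 0, 0], [0, 0, 0.1, 0, 0, 0], [0, 0, 0.05, 0, 0, 0], [0, 0, 0, 0, 0, 0]],
])

```text
time_s: 12.32
eef_pos: [0.5257, -0.0576, 0.2148]
eef_rot: [0.001, 0.744, 0.668, 0.0]
wrist_force: [-0.0, 0.2, -5.0]
opening: 0.696
grasp_force: 69.4
```

Run:
```python
from h import *
plan((.525,-.057),1.463,.2125)
```

```text
pos [ 0.5257 -0.0576  0.2148] yaw 1.4628 tilt [ 0.0003 -0.0011] f [-0.05  0.22 -5.04] open 0.696 t 12.3167
units before-turn axes [ 0.02 -0.03  0.08] after-turn axes [ 0.02 -0.03  0.08] turn -0.0 q [-0.33  0.34  1.85 -0.    0.95 -0.23]
```

send_rows([
  [[0, 0, 0.05, 0, 0, 0], [0, 0, 0.05, 0, 0, 0], [0, 0, 0.02, 0, 0, 0], [0, 0, 0, 0, 0, 0]],
])

```text
time_s: 12.65
eef_pos: [0.526, -0.0576, 0.2127]
eef_rot: [0.0, 0.744, 0.668, 0.0]
wrist_force: [-4.8, 2.1, 9.9]
opening: 0.696
grasp_force: 71.2
```

send_rows([
  [[0, 0, 0, 0, 0, 0], [0, 0, 0, 0, 0, 0], [0, 0, 0, 0, 0, 0], [0, 0, 0, 0, 0, 0], [0, 0, 0, 0, 0, 0], [0, 0, 0, 0, 0, 0]],
], jaw=1)

```text
time_s: 13.15
eef_pos: [0.5255, -0.0575, 0.2106]
eef_rot: [0.0, 0.744, 0.668, 0.0]
wrist_force: [0.8, -0.3, -0.3]
opening: 1.003
grasp_force: 0.0
```

send_rows([
  [[0, 0, -0.5, 0, 0, 0], [0, 0, -0.9, 0, 0, 0], [0, 0, -0.9, 0, 0, 0], [0, 0, -0.9, 0, 0, 1], [0, 0, -0.6, 0, 0, 1], [0, 0, 0, 0, 0, 1], [0, 0, 0, 0, 0, 1], [0, 0, 0, 0, 0, 1]],
])

```text
time_s: 13.82
eef_pos: [0.5255, -0.0575, 0.3252]
eef_rot: [0.0, 0.887, 0.461, 0.0]
wrist_force: [0.6, 0.2, -0.3]
opening: 1.0
grasp_force: 0.0
```

send_rows([
  [[0, 0, 0, 0, 0, 1], [0, 0, 0, 0, 0, 1], [0, 0, 0, 0, 0, 1], [0, 0, 0, 0, 0, 1], [0, 0, 0, 0, 0, 1], [0, 0, 0, 0, 0, 1], [0, 0, 0, 0, 0, 1], [0, 0, 0, 0, 0, 1]],
])

```text
time_s: 14.48
eef_pos: [0.5254, -0.0575, 0.3245]
eef_rot: [-0.0, 0.997, 0.079, -0.0]
wrist_force: [-0.4, -0.2, -0.5]
opening: 0.998
grasp_force: 0.0
```

send_rows([
  [[0, 0, 0, 0, 0, 1], [0, 0, 0, 0, 0, 1], [0, 0, 0, 0, 0, 0.7], [0, 0, 0, 0, 0, 0], [0, 0, 0, 0, 0, 0]],
])

```text
time_s: 14.9
eef_pos: [0.5254, -0.0575, 0.3245]
eef_rot: [-0.0, 0.999, -0.052, -0.0]
wrist_force: [-0.2, 0.9, -1.0]
opening: 0.996
grasp_force: 0.0
```

```bash
cat >> h.py <<'E'
def top(p,x,y,z,r=.08,tol=.004):
    C=cloud(p);m=(np.abs(C[...,2]-z)<tol)&(np.hypot(C[...,0]-x,C[...,1]-y)<r)&(p["depth"]>0)
    n,l,s,_=cv2.connectedComponentsWithStats(cv2.erode(m.astype(np.uint8),np.ones((2,2))),connectivity=4)
    for i in range(1,n):
        if s[i,4]>300:
            P=C[l==i];b=cv2.minAreaRect((P[:,:2]*1000).astype(np.float32));print(s[i],np.round(b[0],1),np.round(b[1],1),round(b[2],1),P[:,2].mean())
E
python3 - <<'E'
from h import *
w=imaging.camera("wrist");top(w,.526,-.0576,.083)
plan((.526,-.0576),1.463-np.pi/2,.2125)
E
```

```text
[ 243  187   64   88 5237] [527.5 -58. ] [39.4 60.5] 83.9 0.08292270847853664
pos [ 0.5254 -0.0575  0.3245] yaw -0.1049 tilt [0.0002 0.0001] f [ 0.02 -0.61  0.44] open 1.0 t 14.95
units before-turn axes [0.02 0.   3.73] after-turn axes [0.02 0.   3.73] turn 0.03 q [-0.33  0.17  1.8   0.    1.18  1.34]
```

send_rows([
  [[0, 0, 0.5, 0, 0, 0], [0, 0, 0.8, 0, 0, 0], [0, 0, 0.9, 0, 0, 0], [0, 0, 0.8, 0, 0, 0], [0, 0, 0.5, 0, 0, 0], [0, 0, 0.2, 0, 0, 0], [0, 0, 0, 0, 0, 0]],
])

```text
time_s: 15.53
eef_pos: [0.5248, -0.0573, 0.2121]
eef_rot: [-0.0, 0.999, -0.053, -0.002]
wrist_force: [-0.6, 0.4, -0.2]
opening: 1.003
grasp_force: 0.0
```

send_rows([
  [[0, 0, 0, 0, 0, 0], [0, 0, 0, 0, 0, 0], [0, 0, 0, 0, 0, 0], [0, 0, 0, 0, 0, 0], [0, 0, 0, 0, 0, 0], [0, 0, 0, 0, 0, 0], [0, 0, 0, 0, 0, 0]],
], jaw=0)

```text
time_s: 16.12
eef_pos: [0.526, -0.0576, 0.215]
eef_rot: [0.0, 0.999, -0.053, 0.001]
wrist_force: [-0.6, 1.8, 5.6]
opening: 0.461
grasp_force: 60.8
```

Run:
```python
from h import *
plan((.526,-.0576),1.463-np.pi/2,.2125)
p=imaging.camera("top")
C=cloud(p)
m=(C[...,2]>.125)&(C[...,2]<.165)&(abs(C[...,0]-.539)<.08)&(abs(C[...,1]+.296)<.08)
P=C[m];print(len(P))
n,l,s,_=cv2.connectedComponentsWithStats(m.astype(np.uint8))
for i in range(1,n):
    if s[i,4]>5: Q=C[l==i];print(s[i],Q.mean(0).round(4),cv2.minAreaRect((Q[:,:2]*1000).astype(np.float32)))
```

```text
pos [ 0.526  -0.0576  0.215 ] yaw -0.1069 tilt [-0.0021 -0.0005] f [-0.59  1.76  5.63] open 0.461 t 16.1167
units before-turn axes [-0.    0.    0.08] after-turn axes [-0.    0.    0.08] turn 0.01 q [-0.33  0.34  1.85  0.    0.95  1.34]
175
[410 195   5  20  82] [ 0.547  -0.2666  0.1406] ((547.076904296875, -267.3221130371094), (5.480635643005371, 45.576622009277344), 86.42144775390625)
[440 197   6  21  93] [ 0.5424 -0.3385  0.1403] ((541.7169799804688, -339.64959716796875), (6.532418251037598, 46.07645797729492), 84.28787231445312)
```

Gripped across the sides at 40 mm opening. I'll lift it and move part of the way, so the wrist camera sees the carrier past the case.

send_rows([
  [[0, 0, -0.3, 0, 0, 0], [0, 0, -0.7, 0, 0, 0], [0, 0, -0.9, 0, 0, 0], [0, 0, -0.9, 0, 0, 0], [0, 0, -0.9, 0, 0, 0], [0, 0, -0.9, 0, 0, 0], [0, 0, -0.9, 0, 0, 0], [0, 0, -0.7, 0, 0, 0]],
])

```text
time_s: 16.83
eef_pos: [0.525, -0.0573, 0.4015]
eef_rot: [0.0, 0.999, -0.053, 0.0]
wrist_force: [0.5, -0.1, -5.0]
opening: 0.462
grasp_force: 61.9
```

send_rows([
  [[0.1, 0.4, 0, 0, 0, 0], [0.1, 0.8, 0, 0, 0, 0], [0.2, 0.9, 0, 0, 0, 0], [0.2, 0.9, 0, 0, 0, 0], [0.1, 0.8, 0, 0, 0, 0], [0.1, 0.5, 0, 0, 0, 0], [0, 0, 0, 0, 0, 0], [0, 0, 0, 0, 0, 0]],
])

```text
time_s: 17.5
eef_pos: [0.535, -0.1891, 0.3981]
eef_rot: [-0.001, 0.999, -0.055, -0.001]
wrist_force: [0.4, -0.2, -5.5]
opening: 0.458
grasp_force: 63.8
```

Run:
```python
from h import *
w=imaging.camera("wrist");cv2.imwrite("pics/w3.png",w["image"])
C=cloud(w)
for z in(.146,.068,.060):
    print(z);top(w,.544,-.303,z,.09,.003)
plan((.5447,-.303),1.50,.40)
```

```text
0.146
[490 161  19  67 492] [ 543.1 -338. ] [ 5.7 45.1] 85.9 0.14571806273651172
[384 165  11  67 409] [ 548.2 -266.3] [ 4.9 45.4] 85.8 0.14574839023905134
0.068
[366 139  81   7 338] [ 571.5 -304.5] [67.4  3.9] 85.7 0.06766366397771503
0.06
[  332    92   147   148 11760] [ 545.4 -302.5] [120.1 129.3] 85.8 0.0597525068901988
[ 366  145   77   53 2553] [ 544.6 -303.9] [65.8 46.4] 85.2 0.05982656323467067
pos [ 0.5351 -0.1883  0.3983] yaw -0.1079 tilt [0.0022 0.0017] f [ 0.    0.64 -5.92] open 0.459 t 17.55
units before-turn axes [ 0.73  3.77 -0.06] after-turn axes [-3.79  0.59 -0.06] turn -16.08 q [-0.55  0.17  1.63  0.    1.34  1.13]
```

View pics/w3.png

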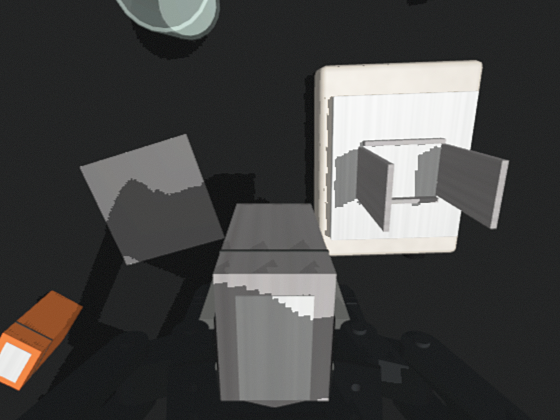

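The wrist view shows the carrier with its plates at px (417,170) and (535,170). Its centre is about (0.545,-0.302) with the length axis at 85.9°; the plates top out at 145.7 mm and the floor is at 59.8 mm. I'll turn and go above it.

send_rows([
  [[0, 0, 0, 0, 0, -0.6], [0, 0, 0, 0, 0, -1], [0, 0, 0, 0, 0, -1], [0, 0, 0, 0, 0, -1], [0, 0, 0, 0, 0, -1], [0, 0, 0, 0, 0, -1], [0, 0, 0, 0, 0, -1], [0, 0, 0, 0, 0, -1]],
])

```text
time_s: 18.22
eef_pos: [0.5354, -0.1869, 0.3991]
eef_rot: [-0.001, 0.946, 0.324, -0.0]
wrist_force: [-0.8, -0.3, -5.3]
opening: 0.459
grasp_force: 63.8
```

send_rows([
  [[0, 0, 0, 0, 0, -1], [0, 0, 0, 0, 0, -1], [0, 0, 0, 0, 0, -1], [0, 0, 0, 0, 0, -1], [0, 0, 0, 0, 0, -1], [0, 0, 0, 0, 0, -1], [0, 0, 0, 0, 0, -1], [0, 0, 0, 0, 0, -1]],
])

```text
time_s: 18.88
eef_pos: [0.5354, -0.1869, 0.3991]
eef_rot: [-0.001, 0.745, 0.667, -0.0]
wrist_force: [0.2, 0.4, -6.1]
opening: 0.46
grasp_force: 63.8
```

send_rows([
  [[-0.4, 0.07, 0, 0, 0, -0.45], [-0.8, 0.1, 0, 0, 0, 0], [-0.9, 0.1, 0, 0, 0, 0], [-0.8, 0.1, 0, 0, 0, 0], [-0.6, 0.1, 0, 0, 0, 0], [-0.26, 0.1, 0, 0, 0, 0], [0, 0, 0, 0, 0, 0], [0, 0, 0, 0, 0, 0]],
])

```text
time_s: 19.55
eef_pos: [0.5439, -0.301, 0.399]
eef_rot: [-0.001, 0.732, 0.681, 0.0]
wrist_force: [0.9, -0.1, -5.6]
opening: 0.461
grasp_force: 63.7
```

Run:
```python
from h import *
w=imaging.camera("wrist");cv2.imwrite("pics/w4.png",w["image"])
for z in(.266,.146):
    print(z);top(w,.544,-.303,z,.09,.004)
plan((.5441,-.302),1.4984,.40)
```

```text
0.266
[  197   267   177   140 15938] [ 548.6 -298.7] [57.2 59.4] 86.5 0.2669768020203758
0.146
[242 174  70   7 457] [ 549.1 -265.8] [ 4.5 44.7] 85.6 0.14577784979244338
pos [ 0.5439 -0.3006  0.3991] yaw 1.4989 tilt [-0.0016  0.0009] f [-0.11 -0.1  -5.39] open 0.459 t 19.6
units before-turn axes [-0.05  0.01 -0.03] after-turn axes [-0.05  0.01 -0.03] turn 0.0 q [-0.7   0.29  1.49  0.    1.37 -0.62]
```

View pics/w4.png

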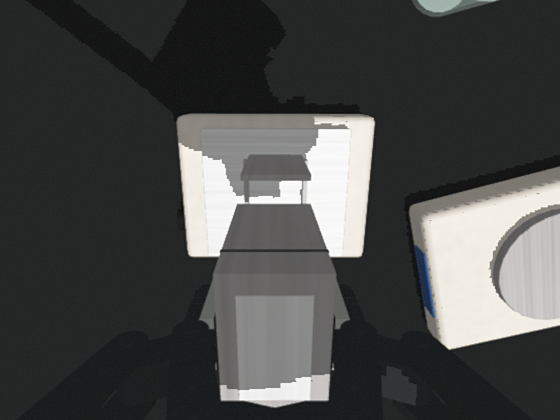

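```bash
cat > d.py <<'E'
from h import *
w=imaging.camera("wrist");o,M=tool();C=(cloud(w)-o["eef_pos"])@M   # tool axes
d=w["depth"]>0;Z=o["eef_pos"][2]
lid=d&(np.abs(C[...,2]-(Z-.267))<.004)&(np.abs(C[...,1])<.045)&(np.abs(C[...,0])<.05)
a=lid&(np.abs(C[...,1])<.015);x=C[a][:,0];lo,hi=np.percentile(x,[.3,99.7]);print("lid x",lo,hi,(lo+hi)/2)
for xs in(.020,.024,.027):
    b=lid&(np.abs(C[...,0]-xs)<.002);y=C[b][:,1];print("lid y at",xs,y.min(),y.max(),(y.min()+y.max())/2)
pl=d&(np.abs(C[...,2]-(Z-.146))<.004)&(np.abs(C[...,1])<.04)&(np.abs(C[...,0]-.036)<.02);P=C[pl]
b=cv2.minAreaRect((P[:,:2]*1000).astype(np.float32));print("plate",b, np.polyfit(P[:,1],P[:,0],1))
E
python3 d.py
```

```text
lid x -0.02513014374981547 0.03042442893575681 0.002647142592970669
lid y at 0.02 -0.01869997178093723 0.021442371123157285 0.001371199671110027
lid y at 0.024 -0.018737277173182815 0.021366642410006395 0.0013146826184117898
lid y at 0.027 -0.018620885514402444 0.021494323128001636 0.001436718806799596
plate ((34.85426330566406, 2.4586563110351562), (4.186248302459717, 45.68879318237305), 0.2564375400543213) [0.00011884 0.03500948]
```

send_rows([
  [[-0.04, 0.01, 0.3, 0, 0, 0], [0, 0, 0.5, 0, 0, 0], [0, 0, 0.5, 0, 0, 0], [0, 0, 0.3, 0, 0, 0], [0, 0, 0, 0, 0, 0], [0, 0, 0, 0, 0, 0]],
])

```text
time_s: 20.15
eef_pos: [0.5439, -0.3028, 0.3509]
eef_rot: [-0.001, 0.732, 0.681, -0.0]
wrist_force: [0.7, -0.7, -4.4]
opening: 0.462
grasp_force: 63.5
```

send_rows([
  [[0, 0, 0.3, 0, 0, 0], [0, 0, 0.5, 0, 0, 0], [0, 0, 0.5, 0, 0, 0], [0, 0, 0.4, 0, 0, 0], [0, 0, 0.3, 0, 0, 0], [0, 0, 0, 0, 0, 0], [0, 0, 0, 0, 0, 0]],
])

```text
time_s: 20.73
eef_pos: [0.544, -0.3033, 0.2913]
eef_rot: [-0.0, 0.732, 0.681, -0.0]
wrist_force: [0.4, -0.1, -4.6]
opening: 0.466
grasp_force: 63.6
```

Run:
```python
from h import *
plan((.5441,-.3018),1.4984,.272)
w=imaging.camera("wrist");cv2.imwrite("pics/w5.png",w["image"])
o,M=tool();C=(cloud(w)-o["eef_pos"])@M;d=w["depth"]>0;Z=o["eef_pos"][2]
P=C[d&(np.abs(C[...,2]-(Z-.146))<.003)&(np.abs(C[...,1])<.04)&(np.abs(C[...,0]-.036)<.02)]
print("plate",cv2.minAreaRect((P[:,:2]*1000).astype(np.float32)),P.min(0),P.max(0))
L=d&(np.abs(C[...,2]-.132)<.004)&(np.abs(C[...,1])<.03)&(np.abs(C[...,0]-.024)<.002)
print("lid",C[L].min(0),C[L].max(0))
L=d&(np.abs(C[...,2]-.132)<.004)&(np.abs(C[...,1])<.015)&(abs(C[...,0])<.033);print(np.percentile(C[L][:,0],99.7))
```

```text
pos [ 0.544  -0.3033  0.2913] yaw 1.4978 tilt [-0.0005  0.0006] f [ 0.41 -0.09 -4.63] open 0.466 t 20.7333
units before-turn axes [0.05 0.   0.64] after-turn axes [0.05 0.   0.64] turn -0.01 q [-0.7   0.4   1.57  0.    1.17 -0.63]
plate ((35.06849670410156, 1.2959842681884766), (46.13545227050781, 11.171539306640625), 89.85253143310547) [ 0.02944441 -0.02177483  0.14314493] [0.04066617 0.02435356 0.14914109]
lid [ 0.0220005  -0.01907505  0.13091611] [0.02599516 0.02092177 0.13474412]
0.030829664536138376
```

View pics/w5.png

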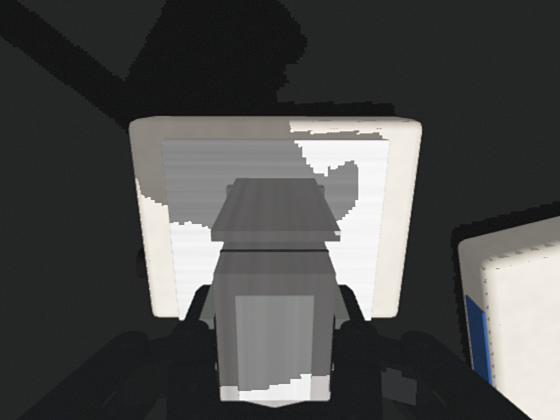

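The case bottom is between the plates: the near plate's top edge is at px row 237 and the case's front lid edge at row 251. It is laterally centred to within 0.5 mm. I'll nudge it 1.2 mm along the length and lower it gently.

send_rows([
  [[0.04, 0, 0.1, 0, 0, 0], [0, 0, 0.2, 0, 0, 0], [0, 0, 0.15, 0, 0, 0], [0, 0, 0.1, 0, 0, 0], [0, 0, 0.05, 0, 0, 0], [0, 0, 0, 0, 0, 0]],
])

```text
time_s: 21.28
eef_pos: [0.5439, -0.302, 0.2729]
eef_rot: [-0.001, 0.732, 0.681, -0.0]
wrist_force: [0.8, 0.2, -6.3]
opening: 0.463
grasp_force: 63.7
```

send_rows([
  [[0, 0, 0.03, 0, 0, 0], [0, 0, 0.03, 0, 0, 0], [0, 0, 0, 0, 0, 0]],
])

```text
time_s: 21.53
eef_pos: [0.5442, -0.3023, 0.2721]
eef_rot: [0.0, 0.732, 0.681, 0.0]
wrist_force: [-0.1, -0.7, -5.7]
opening: 0.462
grasp_force: 63.8
```

send_rows([
  [[0, 0, 0.03, 0, 0, 0], [0, 0, 0.03, 0, 0, 0], [0, 0, 0, 0, 0, 0]],
])

```text
time_s: 21.78
eef_pos: [0.5442, -0.3024, 0.272]
eef_rot: [0.0, 0.732, 0.681, -0.0]
wrist_force: [-5.0, 4.4, 7.8]
opening: 0.462
grasp_force: 65.1
```

send_rows([
  [[0, 0, 0, 0, 0, 0], [0, 0, 0, 0, 0, 0], [0, 0, 0, 0, 0, 0], [0, 0, 0, 0, 0, 0], [0, 0, 0, 0, 0, 0], [0, 0, 0, 0, 0, 0], [0, 0, 0, 0, 0, 0]],
], jaw=1)

```text
time_s: 22.37
eef_pos: [0.5441, -0.3022, 0.2699]
eef_rot: [-0.0, 0.732, 0.681, 0.0]
wrist_force: [0.1, 0.3, 0.1]
opening: 1.003
grasp_force: 0.0
```

send_rows([
  [[0, 0, -0.3, 0, 0, 0], [0, 0, -0.5, 0, 0, 0], [0, 0, -0.8, 0, 0, 0], [0, 0, -0.8, 0, 0, 0], [0, 0, -0.8, 0, 0, 0], [0, 0, -0.8, 0, 0, 0], [0, 0, -0.8, 0, 0, 0], [0, 0, -0.5, 0, 0, 0]],
])

```text
time_s: 23.03
eef_pos: [0.5443, -0.3022, 0.433]
eef_rot: [0.002, 0.732, 0.681, 0.0]
wrist_force: [-0.1, 1.0, 0.3]
opening: 1.002
grasp_force: 0.0
```

send_rows([
  [[0, 0, 0, 0, 0, 0], [0, 0, 0, 0, 0, 0], [0, 0, 0, 0, 0, 0]],
])

```text
time_s: 23.28
eef_pos: [0.5438, -0.3019, 0.4278]
eef_rot: [-0.001, 0.732, 0.681, -0.0]
wrist_force: [-0.1, 0.9, -0.3]
opening: 0.998
grasp_force: 0.0
```

Run:
```python
from h import *
w=imaging.camera("wrist");t=imaging.camera("top");s=imaging.camera("side")
top(w,.544,-.302,.140,.09,.004)
top(t,.506,.26,.086,.13,.006)
print(status.get_obs()["eef_pos"],status.get_obs()["wrist_force"])
a=cv2.resize(s["image"],(400,300));b=cv2.resize(w["image"],(400,300));cv2.imwrite("pics/end.png",np.hstack([a,b]))
```

```text
[ 250  175   53   74 3629] [ 546.  -302.6] [59.9 39.2] 85.9 0.14005417277221677
[175 211  19  24 316] [506.5 283.9] [43.4 56.4] 84.3 0.08769525269929992
[ 0.54380252 -0.30192936  0.42711632] [-0.4874513   0.16330194 -0.27430772]
```

View pics/end.png

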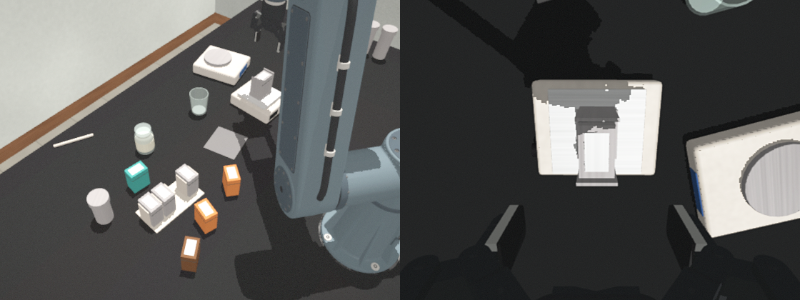

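The side view shows three empty cases upright in their stalls around (170,200), with everything else undisturbed. The wrist view shows the loaded case in the carrier at (597,155), lid at 140.05 mm, so it is sitting on the floor.

```bash
python3 -c "
from bench import ctrl;print(ctrl.hand_in())"
```

```text
the job is handed in; nothing more can be done
None
```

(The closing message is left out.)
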